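# Push a brass casket through the spring gate of a souvenir stall's collecting tray

## Robot

A 6-joint arm with a two-finger parallel gripper is mounted at the origin on the work surface. World frame = base frame: x ahead of the robot, y to its left, z up, the work surface at z = 0. Lengths are in mm, angles in rad, forces in N, time in s.
With the tool pointing down it reaches from about 350 to 875 mm from the base axis. Payload 4.2 kg.
Tool frame: the origin (TCP) lies on the centre line of the jaws, within the pads' length; the fingertips stand 8 mm ahead of it and the grasp point (between the pads) lies 11 mm behind it; z points along the fingers, y is the direction in which the jaws open and shut (so a half turn about z gives the same grasp; the last joint's range is limited). The gripper opens to 85 mm and grips with 20 to 120 N. Pads are 22 mm wide; open, the fingers measure 114 mm over their backs; the gripper's body (76 mm by 85 mm) begins 54 mm behind the grasp point. The pads swing forward as they close: fully open they stand 13 mm farther back than shut.
Start: joints at [1.533, 0.385, 0.008, 0, -1.194, -0.259], TCP at [182.756, 597.662, 239.312] pointing down, gripper open.
Joint ranges: [-3.14, 3.14], [-1.21, 2.06], [-1.07, 1.41], [-3.16, 2.05], [-2.99, -0.16], [-3.1, 3.1]. Speed limits (rad/s): [2.79, 2.79, 3.14, 3.14, 3.14, 3.14].

## Interface

Orientations are given as a unit quaternion [x, y, z, w].
In Python, from plant import bot gives the robot as it stands. The module is installed in compiled form; this text tells all that it offers. Calls block until the motion is done:
- bot.move_to(position, orientation): joint-space move of the TCP to a pose.
- bot.line_to(position, vel=150, rotation=None): straight line of the TCP; rotation=None keeps the orientation; vel is the mean speed in mm/s.
- bot.movej(angles): joint-space move.
- bot.command_gripper(opening, grasp_force=None): finger opening in mm; grasp_force is the grip in N (None keeps the last); returns when the fingers have stopped.
- bot.sleep(seconds).
- bot.solve_ik(position, orientation): joint angles nearest the present ones, or None.
- bot.snapshot(name): name is "scene" or "side" or "wrist"; returns a dict with "image" (400x640x3 uint8, blue, green, red), "vfov" (degrees; the focal length in pixels is half the picture's height over the tangent of half this angle, whatever the lens; pixels are square), "cx", "cy" (the principal point, pixels), "rvec" (rotation vector, rad) and "tvec" (3), from world to camera coordinates, as OpenCV has them. Camera axes: x right, y down, z forward; pixel columns grow to the right and rows downward; lengths in mm; the calibration is good to about 2 mm. A picture is of the moment at which its call begins. There is no depth.
A pose or a line that the arm cannot do raises bot.PlanningError and nothing moves.
- bot.sign_off(): hands the job in, once; it reports no verdict.
Readings, each from a call of its own:
- bot.current_time_s(): time.
- bot.current_joints(): joint angles.
- bot.current_qvel(): joint speeds.
- bot.current_effort(): joint torques, N m.
- bot.current_position(): TCP position.
- bot.current_tcp_rot(): TCP orientation.
- bot.current_force(): force on the tool from outside, world axes, zero at the start.
- bot.current_wrist_torque(): the same for the moment, N m.
- bot.current_opening(): finger opening in mm.
Only numpy, scipy, OpenCV 4.12 (cv2) and the standard library are available. Lean on these libraries where they do the work, as an engineer would, in place of code of your own. Each camera call takes 0.05 s, during which the arm holds its last target. There are 200 camera calls.

## Task

Put the finished brass casket away in the collecting tray without picking it up: with one fingertip push the self-closing gate flap open and keep it open, and meanwhile with the other finger push the casket along the slideway and through the gateway until it drops into the bin. The casket must slide, never be lifted, and must not touch the flap; afterwards draw the fingers out upwards so that the flap closes by itself, and leave the cup, hammer and dish where they are.

Things in the scene. Friction and masses are not known exactly. Their poses are not given: they have to be found in the camera images.
- tray: Fixed wooden tray: level slideway, gateway, sunken bin in line. Origin on the table below the gateway (tray x = 0), on the slideway's centre line; x = pushing direction (slideway to bin), y = left when looking along x, z up. The gateway is clear from y -42 to +84 mm between two posts (tops at z 106 mm) and has no lintel: open above. Numbers below are tray coordinates.
- slideway (a point): Point on the slideway's top at x -110, y 0, z 60 mm. The board runs x -215 to +6, y -60 to +95 mm, top at z 60; two brass guide rails stand on it (y -38.5 to -32.5 and +32.5 to +38.5, x -210 to -10 mm), 8 mm high. Things pushed past its end at x = +6 fall 52 mm into the bin.
- bin (a point): Centre of the bin's floor: x +100, y +17.5, z 8 mm. Open-topped bin, inner x 6 to 193, inner y -52 to +87 mm, walls 8 mm thick, to z 106 mm.
- flap (a joint): Angle of the brass gate flap, rad: 0 closed, grows as it is pushed into the bin (tray +x), stop at 1.5; it cannot open towards -x. Vertical hinge at its +y end. A spring always closes it: torque 0.03 N m shut, 0.12 at 1.5 rad, damping 0.03 N m s/rad, so about 1 to 6 N of push. Swings shut in about 1 to 2 s when let go.
- flap_hinge (a point): On the flap's hinge line at mid height: tray x 0, y +80, z 83.5 mm. Closed flap: plate 4 mm thick in the plane x = 0, from y +78 to -38, z 65 to 102 mm (5 mm of air below). Opened, it lies towards the bin's +y side. A fingertip beside the casket (y 42 to 75), above the 8 mm rail, can push it near its hinge: a short push then opens it wide.
- casket: Loose closed brass trinket box, 44 mm along its x, 60 mm along y, 30 mm high plus a small knob to 36.5 mm; 0.1 to 0.2 kg. Origin at the centre of its underside. On the slideway between the rails (5 mm of sideways play), long side across, axes as the tray's within 0.05 rad, its centre 115 to 150 mm before the gateway.
- cup: Brass cup, 64 mm across, 65 mm high, standing beside the tray; origin at its foot. Leave alone.
- hammer: Chasing hammer, 200 mm long, lying beside the tray. Leave alone.
- dish: Brass dish, 76 mm across, 13 mm high, lying beside the tray; origin at the centre of its underside. Leave alone.
Mind the look-alikes: they are no part of the job. What is shaped like the casket but green or turquoise is not meant.

How it is judged (in metres and radians):
On the way, in this order (a step that is already met when the one before it is completed fails the run):
1. a finger has pushed the flap open while the casket is still wholly outside (value of joint flap above 0.4 rad and contact force between the fingers and flap above 0.1 N and x of casket in the frame of tray below -0.022 m), for 0.05 s.
2. the casket slides through the gateway while a finger holds the flap open (value of joint flap above 0.4 rad and contact force between the fingers and flap above 0.1 N and x of casket in the frame of tray between -0.01 and 0.03 m), for 0.05 s.
At the end, for the whole second after the job is handed in: The casket lies at rest down in the bin (its origin inside the bin's walls and below 45 mm), and the flap has closed to within 0.08 rad (x of casket in the frame of tray between 0.002 and 0.19 m and y of casket in the frame of tray between -0.055 and 0.09 m and height (world z) of casket below 0.045 m and linear speed of casket below 0.02 m/s and value of joint flap below 0.08 rad); the robot touches nothing.
It fails at once if the casket is lifted more than 12 mm off the slideway (height (world z) of casket above 0.072 m).
It fails at once if the casket touches the flap (more than 0.3 N) (contact force between casket and flap above 0.3 N).
It fails at once if the cup, hammer or dish is moved more than 25 mm (distance of any of cup, hammer, dish from where it was at the start of the episode above 0.025 m).
It also fails if it takes over 42 s, if anything falls off the work surface, if the arm or the gripper's body presses on something with over 40 N, if the wrist force passes 120 N, or if a joint passes its speed limit or range.

## Working session

There is one attempt and no reset: what is moved stays moved. The work goes in short steps, each a Python script; the robot and the scene stay as the last script left them, time stands still between calls to the robot, and variables do not carry over. Pictures are saved under pics/ and viewed, about 8 in all and at most 12, crops included, and the job is handed in when it is done.

```bash
mkdir -p pics; python3 - <<'E'
from plant import bot
import cv2
for n in("scene","side"):
    s=bot.snapshot(n); cv2.imwrite(f"pics/{n}0.png",s["image"]); print(n,s["vfov"],s["cx"],s["cy"],s["rvec"],s["tvec"])
E
```

```text
scene 51.9486656891276 317.46045554905845 195.76097213773244 [ 1.68852875  1.73848903 -0.80507423] [  39.41659629 -267.86512268 1286.54992738]
side 46.32391660649769 314.29202266587225 194.75173156432194 [ 2.1648121  -0.33663079  0.17966799] [-514.67913822  145.90473312  928.49640761]
```

View pics/scene0.png

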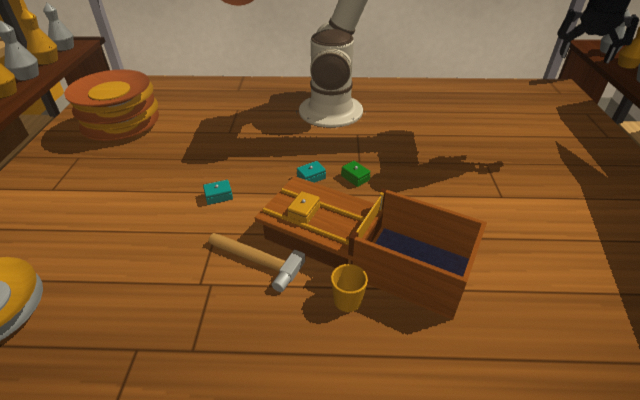

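View pics/side0.png

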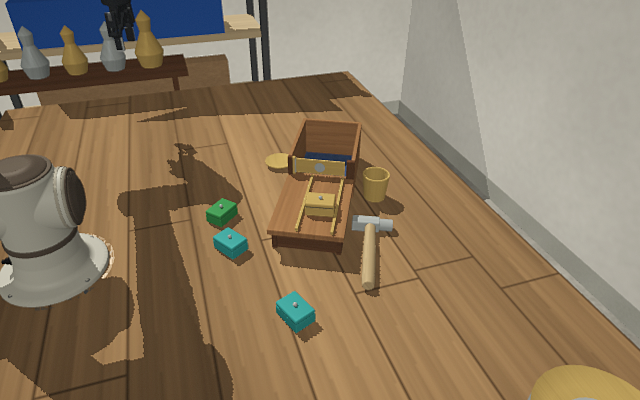

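The casket is the brass box between the rails, at scene (304,207) and side (320,203). The look-alikes are turquoise at scene (218,191) and (311,171) and green at (356,173), all off the tray. Next I'll enlarge both views to confirm this and to measure.

```bash
python3 - <<'E'
import cv2
a=cv2.imread("pics/scene0.png")[175:325,245:495]; cv2.imwrite("pics/sc.png",cv2.resize(a,None,fx=3.2,fy=3.2,interpolation=cv2.INTER_CUBIC))
a=cv2.imread("pics/side0.png")[115:255,260:400]; cv2.imwrite("pics/si.png",cv2.resize(a,None,fx=4,fy=4,interpolation=cv2.INTER_CUBIC))
E
```

```text
(no output)
```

View pics/sc.png

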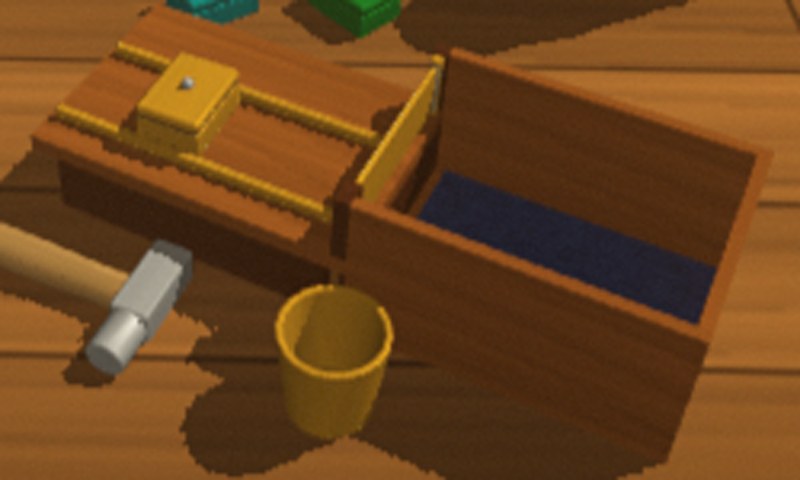

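View pics/si.png

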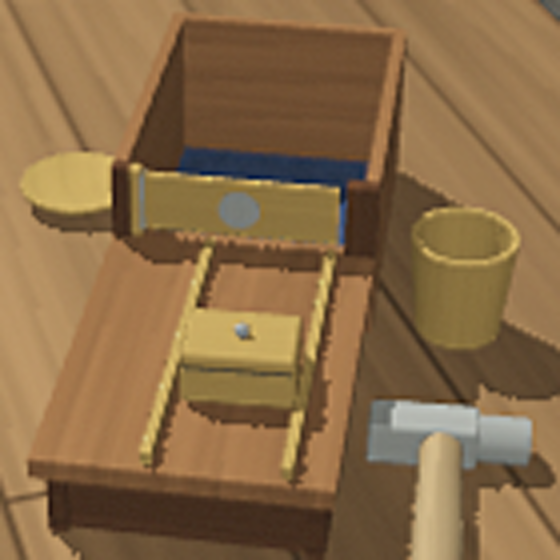

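Confirmed: the brass casket, with a silver knob, sits between the rails at crop knob (187,82) in scene and (242,329) in side. The hinge is at the far (left) end. The dish lies left of the tray at the gateway, the cup and hammer on the right. Next I'll fit the tray and casket poses jointly.

```bash
cat > fit.py <<'E'
import numpy as np,cv2
from scipy.optimize import least_squares
C={"scene":(51.9486656891276,317.46,195.76,[1.68852875,1.73848903,-0.80507423],[39.41659629,-267.86512268,1286.54992738]),
"side":(46.32391660649769,314.292,194.752,[2.1648121,-0.33663079,0.17966799],[-514.67913822,145.90473312,928.49640761])}
def proj(n,P):
    f,cx,cy,r,t=C[n]; F=200/np.tan(np.radians(f/2))
    return cv2.projectPoints(np.asarray(P,float).reshape(-1,1,3),np.array(r),np.array(t),np.array([[F,0,cx],[0,F,cy],[0,0,1.]]),None)[0].reshape(-1,2)
def T(p,P):
    x,y,a=p; P=np.asarray(P,float); c,s=np.cos(a),np.sin(a)
    return np.c_[x+c*P[:,0]-s*P[:,1],y+s*P[:,0]+c*P[:,1],P[:,2]]
if __name__=="__main__":
    A=np.array
    tr={"scene":A([(201,-60,106,707,343),(201,95,106,771,153),(-215,-60,60,35,138),(-215,95,60,155,8),(-210,-35.5,68,62,108),(-210,35.5,68,122,46),(-10,-35.5,68,328,212),(-10,35.5,68,376,138)],float),
    "side":A([(-215,95,60,32,466),(-215,-60,60,332,494),(-210,35.5,68,148,455),(-210,-35.5,68,290,470),(201,95,106,180,16),(201,-60,106,404,33),(-10,35.5,68,208,250),(-10,-35.5,68,331,258),(0,-38,65,339,243),(0,-38,102,341,188)],float)}
    ca={"scene":A([(0,0,95,187,82),(-22,30,90,187,53),(22,30,90,242,73),(-22,-30,90,138,105),(22,-30,90,200,128)],float),
    "side":A([(0,0,95,242,329),(-22,30,90,183,360),(-22,-30,90,299,372),(22,30,90,190,309),(22,-30,90,300,315)],float)}
    def px(n,q): return (q+.5)/3.2-.5+[245,175] if n=="scene" else (q+.5)/4-.5+[260,115]
    def res(p):
        o={"scene":p[6:8],"side":p[8:10]}; r=[]
        for n in C:
            r+=[proj(n,T(p[:3],tr[n][:,:3]))+o[n]-px(n,tr[n][:,3:]),proj(n,T(p[:3],T(p[3:6],ca[n][:,:3])))+o[n]-px(n,ca[n][:,3:])]
        return np.r_[np.concatenate(r).ravel(),p[6:]/1.5]
    best=min((least_squares(res,[500,100,a,-130,0,0,0,0,0,0],loss="soft_l1") for a in (0,1,1.57,2.2,-1,3)),key=lambda s:s.cost)
    np.set_printoptions(precision=3,suppress=True); print(best.cost,best.x); print(res(best.x)[:-4].reshape(-1,2))
E
python3 fit.py
```

```text
21.908779216344122 [ 592.8     66.629    1.103 -130.923   -0.786  -12.519    0.636    1.492
    1.105    0.325]
[[ 0.372 -0.126]
 [ 0.442 -0.518]
 [-1.584 -0.331]
 [ 0.427 -0.788]
 [-1.495 -0.214]
 [-1.651 -0.151]
 [ 3.703  1.142]
 [ 3.853  1.268]
 [ 0.87   0.194]
 [-1.842 -0.489]
 [ 0.105 -0.797]
 [-0.637  0.757]
 [-0.153  0.14 ]
 [-1.213 -0.461]
 [ 1.066  0.681]
 [-0.535  0.658]
 [-0.444  0.611]
 [-1.495  0.008]
 [ 0.822  0.058]
 [ 0.78  -2.083]
 [ 0.423 -1.381]
 [-0.088  1.228]
 [ 0.052  1.349]
 [ 0.14  -0.093]
 [-0.806 -0.637]
 [-0.558 -1.639]
 [ 0.102 -0.078]
 [ 0.804  0.283]]
```

```bash
sed -i 's/,(-10,-35.5,68,328,212),(-10,35.5,68,376,138)\]/]/' fit.py; python3 fit.py
python3 - <<'E'
from plant import bot
import numpy as np
from scipy.spatial.transform import Rotation as R
print(R.from_quat(bot.current_tcp_rot()).as_matrix().round(3), bot.current_time_s(), bot.current_opening())
s=bot.snapshot("wrist"); print(s["vfov"],s["rvec"],s["tvec"], "campos",-R.from_rotvec(np.ravel(s["rvec"])).as_matrix().T@np.ravel(s["tvec"]))
E
```

```text
14.158361846309468 [ 592.966   67.554    1.104 -132.114   -0.857   -6.239    0.843    1.652
    1.164    0.433]
[[ 1.229  0.091]
 [ 1.166 -0.331]
 [-0.956 -0.068]
 [ 0.988 -0.557]
 [-0.873  0.043]
 [-1.061  0.09 ]
 [ 0.983  0.272]
 [-1.685 -0.411]
 [ 0.235 -0.694]
 [-0.537  0.807]
 [-0.085  0.217]
 [-1.126 -0.629]
 [ 1.098  0.474]
 [-0.468  0.478]
 [-0.403  0.414]
 [-1.517 -0.034]
 [ 0.765 -0.003]
 [ 0.789 -2.188]
 [ 0.413 -1.498]
 [-0.1    1.114]
 [ 0.037  1.24 ]
 [ 0.119  0.089]
 [-0.851 -0.473]
 [-0.604 -1.435]
 [ 0.106  0.085]
 [ 0.808  0.483]]
[[ 0.956 -0.293 -0.   ]
 [-0.293 -0.956 -0.002]
 [ 0.     0.002 -1.   ]] 0.1 85.10105522239222
66.41167757868756 [-1.74162138  2.35561663  0.36974987] [623.95493629 -40.61376345 381.08031319] campos [258.51072155 574.71123169 372.92177788]
```

The whole job fits one straight line. With the jaws fully open and the jaw axis 30° off tray x, the leading finger A runs at y≈57 and the trailing finger B pushes the casket's rear at y≈0. I'll hover first and check.

```bash
cat > h.py <<'E'
from plant import bot
import numpy as np,cv2
from scipy.spatial.transform import Rotation as R
from fit import T,proj
TR=(593.,67.5,1.104); PH=np.radians(30)
def W(x,y,z): return T(TR,[(x,y,z)])[0]
def quat(flip):
    a=TR[2]+PH+(np.pi if flip else 0); y=np.array([np.cos(a),np.sin(a),0]); z=np.array([0,0,-1.])
    return R.from_matrix(np.c_[np.cross(y,z),y,z]).as_quat()
def shot(n,f,crop=None):
    s=bot.snapshot(n); i=s["image"]
    if crop: x,y,w,h=crop; i=i[y:y+h,x:x+w]; k=min(800/w,600/h); i=cv2.resize(i,None,fx=k,fy=k,interpolation=cv2.INTER_CUBIC)
    cv2.imwrite(f"pics/{f}.png",i); return s
E
python3 - <<'E'
from h import *
now=np.array(bot.current_joints()); js=[]
for f in (0,1):
    q=[bot.solve_ik(W(x,32,z),quat(f)) for x,z in((-137,150),(-137,74),(40,74),(40,150))]
    print(f,[None if j is None else np.round(j,2) for j in q])
    if all(j is not None for j in q): js.append((abs(np.array(q[0])-now).max(),f))
f=min(js)[1]; print("flip",f); open("flip","w").write(str(f))
bot.move_to(W(-137,32,150),quat(f)); print(bot.current_position(),bot.current_time_s(),bot.current_opening())
s=shot("side","hover",(240,80,200,150))
s=bot.snapshot("wrist"); cv2.imwrite("pics/wr.png",s["image"]); print(s["vfov"],s["cx"],s["cy"],s["rvec"],s["tvec"])
# overlay predicted tray features + fingers at board level
F=200/np.tan(np.radians(s["vfov"]/2)); K=np.array([[F,0,s["cx"]],[0,F,s["cy"]],[0,0,1]])
im=s["image"].copy()
def P(p): return cv2.projectPoints(np.asarray(p,float).reshape(-1,1,3),np.ravel(s["rvec"]),np.ravel(s["tvec"]),K,None)[0].reshape(-1,2).astype(int)
for a,b in (((-210,35.5,68),(-10,35.5,68)),((-210,-35.5,68),(-10,-35.5,68)),((-215,-60,60),(-215,95,60)),((0,78,102),(0,-38,102))):
    u=P(T(TR,[a,b])); cv2.line(im,u[0].tolist(),u[1].tolist(),(0,0,255),1)
u=P(T(TR,T((-132,-.9,0.03),[(-22,-30,90),(22,-30,90),(22,30,90),(-22,30,90)]))); cv2.polylines(im,[u],True,(255,0,255),1)
cv2.imwrite("pics/wr.png",im)
E
```

```text
0 [array([ 0.24,  0.27, -0.41,  0.  , -0.89, -1.76]), array([ 0.24,  0.37, -0.5 ,  0.  , -0.7 , -1.76]), array([ 0.47,  0.5 , -0.27,  0.  , -0.8 , -1.99]), array([ 0.47,  0.41, -0.19,  0.  , -0.97, -1.99])]
1 [array([ 0.24,  0.27, -0.41,  0.  , -0.89,  1.39]), array([ 0.24,  0.37, -0.5 ,  0.  , -0.7 ,  1.39]), array([ 0.47,  0.5 , -0.27,  0.  , -0.8 ,  1.16]), array([ 0.47,  0.41, -0.19,  0.  , -0.97,  1.16])]
flip 0
[503.09912225 -39.83008703 150.11222118] 2.7 85.16749528376867
66.41167757868756 318.7243400828663 200.4171432786924 [-1.99466948 -2.11429718 -0.3332854 ] [  68.85247596 -488.0725887   140.74676729]
```

View pics/wr.png

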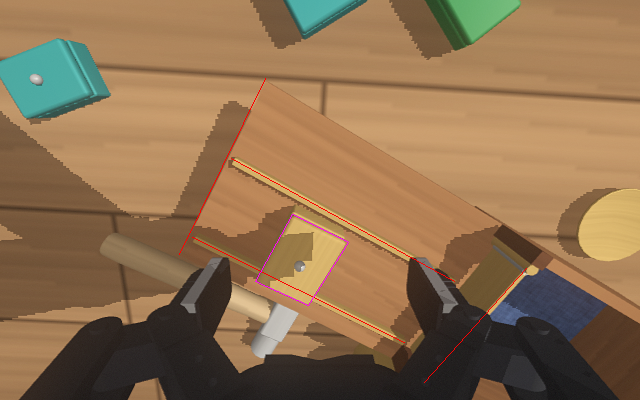

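View pics/hover.png

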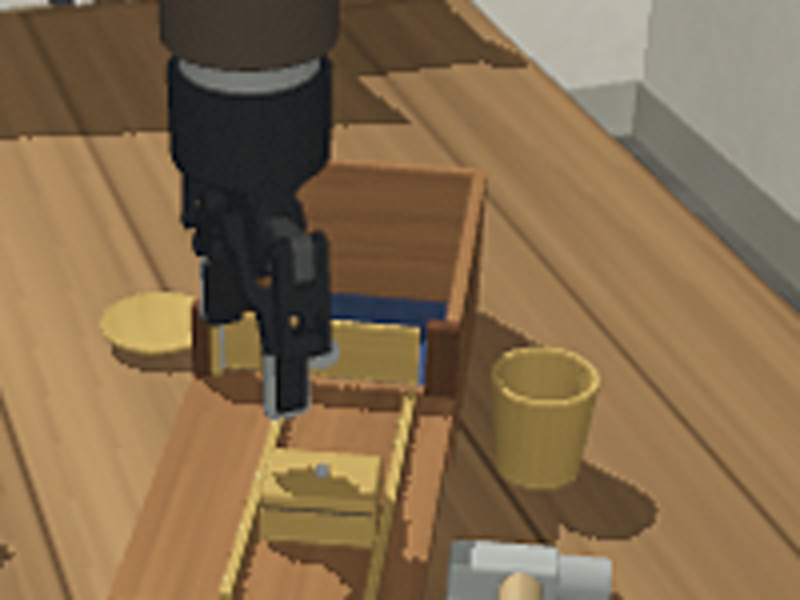

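The overlay agrees with the wrist picture to about 2 mm: rails, slideway end at (265,80), flap hinge top at (528,270) and casket top. Before lowering I'll check how high the open fingertip sits, using its side pixel ≈(312,182).

```bash
python3 - <<'E'
from h import *
c=W(-180,7,0)
a=TR[2]+PH; j=np.array([np.cos(a),np.sin(a),0]); p=np.array([-j[1],j[0],0])
for z in (142,150,155):
    print(z,(proj("side",[c+[0,0,z]+s*7.25*j+t*11*p for s in(-1,1) for t in (-1,1)])+[1.16,.43]-[240,80])*4)
E
```

```text
142 [[318.00406863 447.21356988]
 [275.22863589 456.49622825]
 [307.14022035 431.36145997]
 [264.80832467 440.41725126]]
150 [[318.15019184 433.51666541]
 [275.15432074 442.74741879]
 [307.22939649 417.75068184]
 [264.68162156 426.75466467]]
155 [[318.24228423 424.88435639]
 [275.10748166 434.08186992]
 [307.28559297 409.17352295]
 [264.60177181 418.14434616]]
```

Open, the tips stand about 5–8 mm above the TCP plane. I'll lower to TCP z=66 (tips ≈ 72), push up to just before the flap, and look.

```bash
python3 - <<'E'
from h import *
bot.line_to(W(-137,32,66),vel=80); print(bot.current_force(),bot.current_position())
bot.line_to(W(-66,32,66),vel=60); print(bot.current_force(),bot.current_position(),bot.current_time_s())
a=shot("side","p1",(250,100,150,110))["image"]; b=shot("scene","x")["image"]
f=lambda i,x,y,w,h:cv2.resize(i[y:y+h,x:x+w],(400,400*h//w),interpolation=cv2.INTER_CUBIC)
A,B=f(a,270,90,130,120),f(b,250,140,150,138); m=max(len(A),len(B))
cv2.imwrite("pics/p1.png",np.hstack([cv2.copyMakeBorder(k,0,m-len(k),0,0,0) for k in (A,B)]))
E
```

```text
[-0.8014008  -0.03854703 -0.60975734] [503.22960868 -40.36311842  66.50068945]
[0.48360899 0.46320842 0.47944156] [534.90274805  22.9914985   66.00146291] 5.3333
```

View pics/p1.png

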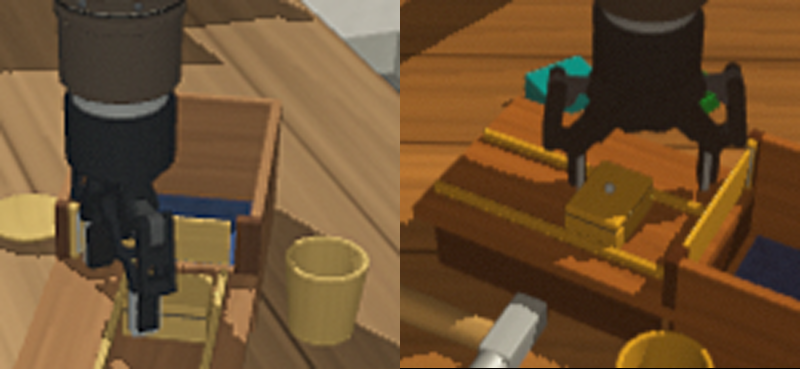

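Finger B is behind the casket and finger A stands just before the flap, beside the rail, with the casket flat. I'll continue until the flap is wide open and the casket is still outside.

```bash
python3 - <<'E'
from h import *
bot.line_to(W(-25,32,66),vel=40); print(bot.current_force(),bot.current_position(),bot.current_time_s())
a=bot.snapshot("side")["image"]; b=bot.snapshot("scene")["image"]
f=lambda i,x,y,w,h:cv2.resize(i[y:y+h,x:x+w],(400,400*h//w),interpolation=cv2.INTER_CUBIC)
A,B=f(a,270,90,130,120),f(b,270,150,150,138); m=max(len(A),len(B))
cv2.imwrite("pics/p2.png",np.hstack([cv2.copyMakeBorder(k,0,m-len(k),0,0,0) for k in (A,B)]))
E
```

```text
[-0.72794048 -6.12686193 -1.1711807 ] [552.45860177  58.77654959  65.33368543] 6.6083
```

View pics/p2.png

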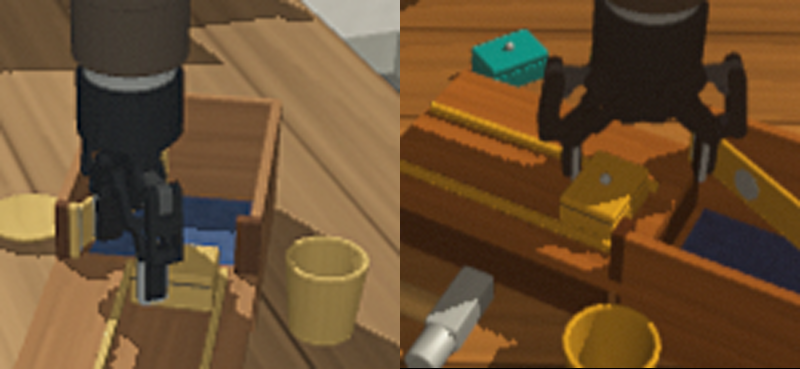

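The flap is open about 1.1 rad against finger A, and the casket is still outside and clear of it. Now I'll push it through.

```bash
python3 - <<'E'
from h import *
bot.line_to(W(31,32,66),vel=50); print(bot.current_force(),bot.current_position(),bot.current_time_s())
bot.sleep(0.4)
a=bot.snapshot("side")["image"]; b=bot.snapshot("scene")["image"]
f=lambda i,x,y,w,h:cv2.resize(i[y:y+h,x:x+w],(400,400*h//w),interpolation=cv2.INTER_CUBIC)
A,B=f(a,270,90,130,120),f(b,310,170,180,165); m=max(len(A),len(B))
cv2.imwrite("pics/p3.png",np.hstack([cv2.copyMakeBorder(k,0,m-len(k),0,0,0) for k in (A,B)]))
E
```

```text
[ 1.66615435 -0.08898901  0.2520896 ] [578.93450108 109.96823646  66.24389495] 7.975
```

View pics/p3.png

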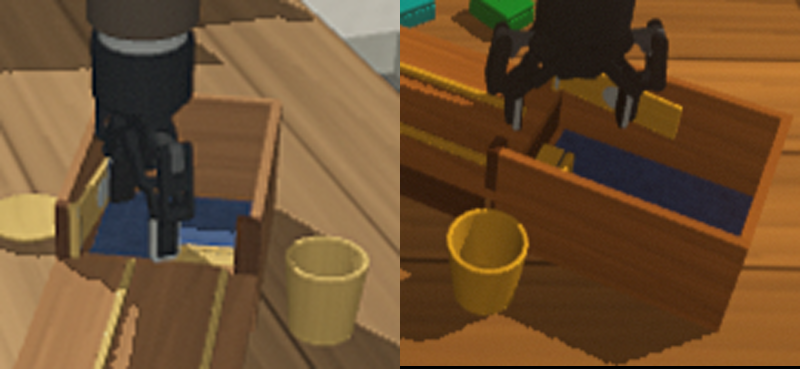

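```bash
python3 - <<'E'
from h import *
a=bot.snapshot("wrist")["image"]; b=bot.snapshot("scene")["image"]
B=cv2.resize(b[215:275,345:425],(533,400),interpolation=cv2.INTER_CUBIC); A=cv2.resize(a,(533,333))
cv2.imwrite("pics/p4.png",cv2.resize(np.vstack([A,B]),None,fx=.8,fy=.8))
E
```

```text
(no output)
```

View pics/p4.png

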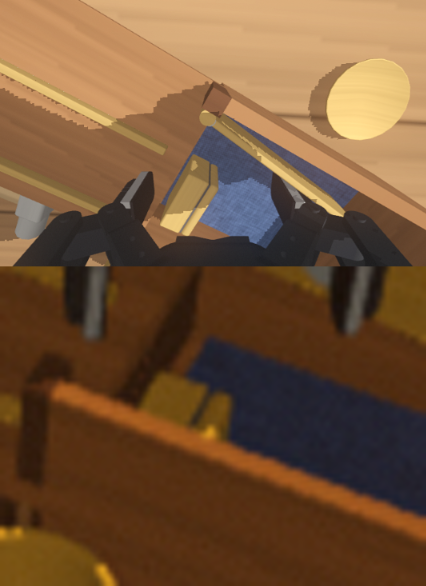

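The casket is down in the bin, standing on end against the board's end wall (top ≈ z 52, below the flap's underside at 65). The flap is clear of it. Drawing straight up.

```bash
python3 - <<'E'
from h import *
bot.line_to(W(31,32,220),vel=100); bot.sleep(3)
print(bot.current_force(),bot.current_position(),bot.current_time_s())
a=bot.snapshot("wrist")["image"]; b=bot.snapshot("scene")["image"]
B=cv2.resize(b[190:310,310:490],(533,355),interpolation=cv2.INTER_CUBIC); A=cv2.resize(a,(533,333))
cv2.imwrite("pics/p5.png",cv2.resize(np.vstack([A,B]),None,fx=.87,fy=.87))
E
```

```text
[ 0.54709656 -0.78350965  0.18755454] [578.39159851 109.61353715 220.01236131] 13.2667
```

View pics/p5.png

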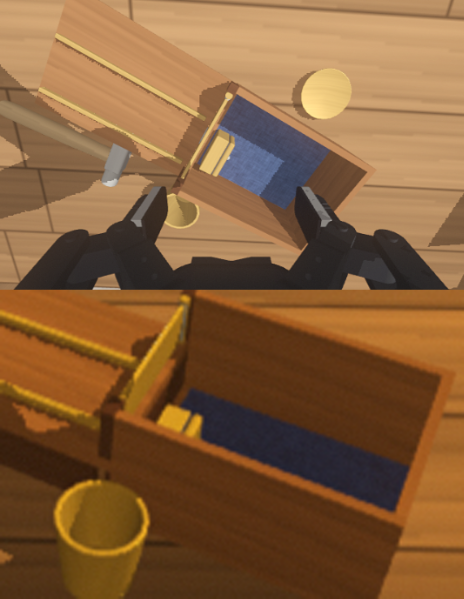

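The flap has closed across the gateway, the casket is at rest in the bin, and the cup, hammer and dish have not moved. Handing in.

```bash
python3 -c "
from plant import bot
bot.sign_off(); print(bot.current_time_s())"
```

```text
the job is handed in; nothing more can be done
the job is handed in; nothing more can be done
```

The casket is in the bin and the flap closed by itself; I handed the job in at about 13 s of the 42 s allowed. With the jaws fully open and turned 30° to the slideway, one finger pushed the flap open near its hinge. The other finger slid the casket along the rails and through the gateway until it dropped. I then drew both fingers straight up.

**Last checks (pictures and readings only):**
- **Casket:** it stands on end against the bin's end wall rather than lying flat. I estimate its origin is about 30 mm high and its top is below the flap's underside. It did not visibly move between the last pictures. In the pictures taken during the push it was flat on the slideway and clear of the flap.
- **Flap:** it was held open by about 1.1 rad while the casket was still outside, and it looks fully closed now. I judged both by eye, because there is no flap angle or contact force reading.
- **Robot and other objects:** the fingers are about 220 mm up and the force reading is about 1 N or less. The cup, hammer and dish look unmoved.

No check failed. Two readings disagreed with expectations:
- In the scene picture the gate-side rail ends were about 4 pixels off the fit. I took them to be hidden by the post and flap and left them out.
- The open fingertips sat higher than the 8 mm ahead of the TCP given in the description, so I lowered the tool further to allow for it.

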